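Load the filter imager and close it up

TASK

Take the small tan petri dish that lies on the left, in front of the microscope, and set it down on the imager's open tray, flat between the four black posts, and slide the tray fully shut with the dish in it. Turn the filter wheel by its knob until green fills the round window, let go, and leave the two vials that stand singly on the bench, one red and one yellow, where they are.

Things in the scene. Friction and masses are not known exactly. Their poses are not given: they have to be found in the camera images.
- dish_center (a point): centre (half-way up) of the small tan petri dish, a closed flat disc that is gripped across its 60 mm diameter (up to 63 mm with its rim) and is 14 mm high, about 20 g; it lies on the bench, its centre 7 mm above. z is up. (Not meant: the large purple dish and another tan one, far to the right.)
- imager: white and grey box fixed to the bench: 150 mm deep (its x), 130 mm wide (its y), 80 mm high, z up. Origin at the centre of its underside. The front, where the tray comes out, looks along its own -x, front face at x = -75 mm; the tray slides in along its +x.
- tray_nest (a point): centre of the dish's place (white disc) on the tray floor, 16 mm above the bench; axes as the imager's. Posts 8 mm thick, 8 mm tall at (+-27, +-27) mm in x, y leave the dish 4 mm of play; it rests with its centre 7 mm above the point. Floor 100 mm wide in y, no side walls: room for fingers. Front panel (top 42 mm above the bench) 48 to 56 mm in front (-x); imager's face at +x (tray value - 48 mm)
- tray_front (a point): middle of the front face of the black pull lip of the tray, 28 mm above the bench; the lip is 56 mm wide in y, 14 mm high (z 21 to 35 mm), and stands 17 mm out from the white front panel, which is 118 mm wide. Push here along the imager's +x to close. Axes as the imager's.
- tray (a joint): how far the tray is out, m: 0 = fully shut against its stop, 0.115 = fully out. About 1 to 2 N moves it; it stays where it is left.
- wheel (a joint): filter wheel angle, rad, growing counter-clockwise seen from above; 0 = green centred in the window. Five round 28 mm filters: green at 0, yellow at 1.26, blue at 2.51, white at -2.51, red at -1.26. Green fills the 19 mm window from -0.125 to 0.125. It starts between 0.75 and 1.4: turn clockwise. 0.05 N m turns it; it stays where left; stops at +-2.8.
- knob_grip (a point): grip point of the wheel's black bar knob, on its vertical axis, 101 mm above the bench, 15 mm behind (+x of) the imager's centre. Bar 40 mm long, 12 mm thick, 85 to 113 mm above the bench, on a flange 38 mm across (top at 86 mm). Turns with the wheel: x lies along the bar; the white-marked end (-x) points to the green filter, at the window when the wheel is at 0.
- window (a point): centre of the round window, 19 mm across with a black rim, in the imager's top (80 mm above the bench), 36 mm in front (-x) of the knob's axis; the filter in use is seen through it.
- vial_red: loose capped vial with red contents, 28 mm wide, 113 mm high, standing on the bench; origin at the centre of its foot. Bystander.
- vial_yellow: loose capped vial with yellow contents, 28 mm wide, 113 mm high, standing on the bench; origin at the centre of its foot. Bystander.
Mind the look-alikes: they are no part of the job. What is shaped like the part that bears dish_center but blue or turquoise is not meant.

How it is judged:
On the way, in this order (a step that is already met when the one before it is completed fails the run):
1. the dish lies flat between the posts of the open tray (horizontal distance between dish_center and tray_nest below 0.009 m and z of dish_center in the frame of tray_nest between 0.003 and 0.011 m and angle between dish_center's own z axis and vertical below 0.12 rad and value of joint tray above 0.05 m), for 0.2 s.
2. the tray is fully shut with the dish in its place (horizontal distance between dish_center and tray_nest below 0.009 m and z of dish_center in the frame of tray_nest between 0.003 and 0.011 m and angle between dish_center's own z axis and vertical below 0.12 rad and value of joint tray below 0.004 m), for 0.2 s.
At the end, for the whole second after the job is handed in: The dish lies flat between the four posts (centre within 9 mm of the nest's centre, resting on the tray floor within 4 mm, tilted less than 0.12 rad), the tray is shut to within 4 mm, and the wheel stands still within 0.125 rad of green centred in the window, that is, green fills it (all of step 2 and value of joint wheel between -0.125 and 0.125 rad and velocity of joint wheel between -0.05 and 0.05 rad/s and velocity of joint tray below 0.02 m/s); the robot touches nothing.
It fails at once if the vial red is shifted by more than 25 mm (distance of vial_red from where it was at the start of the episode above 0.025 m).
It fails at once if the vial yellow is shifted by more than 25 mm (distance of vial_yellow from where it was at the start of the episode above 0.025 m).
It also fails if it takes over 64 s, if anything falls off the work surface, if the arm or the gripper's body presses on something with over 40 N, if the wrist force passes 120 N, or if a joint passes its speed limit or range.

ROBOT

A 6-joint arm with a two-finger parallel gripper is mounted at the origin on a cart in front of the work surface, level with it; the furniture and walls round the work are solid. World frame = base frame: x ahead of the robot, y to its left, z up, the work surface at z = 0. Lengths are in m, angles in rad, forces in N, time in s.
With the tool pointing down it reaches from about 0.35 to 0.775 m from the base axis. Payload 5.5 kg.
Tool frame: the origin (TCP) lies midway between the tips of the shut fingers; the grasp point (between the pads) lies hold_point_z behind it (hold_point_z is the distance from the TCP to the grasp point, in m); z points along the fingers, y is the direction in which the jaws open and shut (so a half turn about z gives the same grasp; the last joint's range is limited). The gripper opens to 85 mm and grips with 20 to 120 N. Pads are 22 mm wide; open, the fingers measure 114 mm over their backs; the gripper's body (76 mm by 85 mm) begins 54 mm behind the grasp point. The pads swing forward as they close: fully open they stand 13 mm farther back than shut.
Start: joints at [1.024, 0.313, 0.046, 1.304, 0, 1.431], TCP at [0.228, 0.528, 0.21] pointing down, gripper open.
Joint ranges: [-2.76, 2.76], [-0.86, 1.69], [-1.03, 1.26], [-2.2, 2.34], [-1.47, 1.5], [-3.14, 3.14]. Speed limits (rad/s): [2.57, 2.57, 3.14, 3.14, 3.14, 3.14].

INTERFACE

Orientations are given as a unit quaternion [w, x, y, z].
In Python, from workcell import * gives the robot as it stands. The module is installed in compiled form; this text tells all that it offers.
- The arm moves only by the tool jog_arm, never from a script. Its argument "plan" is a list of rows, each a list of 6 numbers: the shift along the world's x, y, z in m, then the turn, a rotation vector about the world's x, y, z in degrees. A call has exactly 10 rows; each row shifts and turns the commanded pose from where the row before left it; what a row does not reach is not made up. A row lasts 1/10 s, in which the tool goes at most 50 mm and 8.59 degrees, less where a joint would pass 70% of its speed; a pose out of reach is approached as far as the arm can. A call with a gripper value outside its range is refused whole. "hand" is the opening, from 0 (shut) to 1 (fully open), set as the call begins (left out, the last holds). The fingers move at their own pace and stop on an object; "force" is the grip in N (left out, the last holds). Time passes only in rows, so rows that do not move let the fingers close, or fill a call up. It gives the time, the measured TCP pose, the force and the opening at its end, in the units of the state.
- get_state(): the state, without advancing time (a new reading comes with each control period).
- read_camera(name): name is "scene" or "top"; returns the picture (420x560x3 uint8, red, green, blue); there is no depth.
- calibration(name): a dict with "K" (3x3 intrinsics, pixels), "D" ([k1, k2, p1, p2, k3] as OpenCV has them; the pictures are not rectified), "world_to_cam" (4x4, takes a point from world to camera coordinates). Camera axes: x right, y down, z forward; pixel columns grow to the right and rows downward; lengths in m; the calibration is good to about 2 mm. A picture is of the moment at which its call begins. calibration takes no time and is no camera call.
- hand_in(): hands the job in, once; it reports no verdict.
The state is a dict: "clock": time; "joint_pos": joint angles; "qvel": joint speeds; "tau": joint torques, N m; "tcp_pos": TCP position; "orientation": TCP orientation; "wrist_force": force on the tool from outside, world axes, zero at the start; "ft_torque": the same for the moment, N m; "finger_gap": finger opening in m.
Only numpy, scipy, OpenCV 4.12 (cv2) and the standard library are available. Lean on these libraries where they do the work, as an engineer would, in place of code of your own. Each camera call takes 0.05 s, during which the arm holds its last target.

## Working session

There is one attempt and no reset: what is moved stays moved. The work goes in short steps, Python scripts to look and compute and a tool call to move; the robot and the scene stay as the last step left them, time stands still between calls to the robot, and variables do not carry over. Pictures are saved under pics/ and viewed, and the job is handed in when it is done.

Besides the shell and the picture viewer there is one more tool, called after "Emit:" as a command line: name --pt "numbers of a row" for each row, then --argument value for the rest. jog_arm: Moves the arm, as the interface text tells. Its arguments: {"type":"object","properties":{"plan":{"type":"array","items":{"type":"array","items":{"type":"number"}}},"hand":{"type":"number"},"force":{"type":"number"}},"required":["plan"]}

```bash
mkdir -p pics; cat > h.py <<'E'
import numpy as np, cv2
from workcell import *
def snap(tag):
    out={}
    for n in ("scene","top"):
        im=read_camera(n); out[n]=im
        cv2.imwrite(f"pics/{tag}_{n}.png",im[:,:,::-1])
    return out
def ray(n,px):
    c=calibration(n);K=np.array(c["K"]);D=np.array(c["D"]);T=np.array(c["world_to_cam"])
    u=cv2.undistortPoints(np.array([[px]],float),K,D)[0,0]
    R=T[:3,:3];o=-R.T@T[:3,3];d=R.T@np.array([u[0],u[1],1.]);return o,d/np.linalg.norm(d)
def onz(n,px,z):
    o,d=ray(n,px);return o+d*(z-o[2])/d[2]
def proj(n,P):
    c=calibration(n);T=np.array(c["world_to_cam"])
    r,_=cv2.Rodrigues(T[:3,:3]);return cv2.projectPoints(np.array(P,float).reshape(-1,3),r,T[:3,3],np.array(c["K"]),np.array(c["D"]))[0][:,0]
E
python3 - <<'E'
from h import *
np.set_printoptions(precision=4,suppress=True)
print(get_state())
for n in("scene","top"):
    c=calibration(n);print(n,c["K"],c["D"],ray(n,(280,210)))
snap("a")
E
```

```text
{'clock': 0.0, 'joint_pos': array([1.0244, 0.314 , 0.045 , 1.3035, 0.    , 1.4312]), 'qvel': array([ 0.0011, -0.    , -0.    , -0.0002,  0.0004,  0.0004]), 'tau': array([  0.0004, -48.0629,  29.8531,   0.0194,  -0.0002,   0.    ]), 'tcp_pos': array([0.2272, 0.5276, 0.2092]), 'orientation': array([-0.0003,  0.202 ,  0.9794, -0.0008]), 'wrist_force': array([ 0.0479, -0.0876, -0.2644]), 'ft_torque': array([-0.02  , -0.017 , -0.0088]), 'finger_gap': 0.08523185309029557}
scene [[454.717    0.     277.084 ]
 [  0.     454.717  209.5213]
 [  0.       0.       1.    ]] [-0.1346  0.      0.      0.      0.    ] (array([-0.209 , -0.3568,  1.0375]), array([ 0.5761,  0.349 , -0.7391]))
top [[476.2538   0.     284.7973]
 [  0.     476.2538 207.9169]
 [  0.       0.       1.    ]] [0.0234 0.     0.     0.     0.    ] (array([0.2817, 0.105 , 1.5141]), array([ 0.1593,  0.0133, -0.9871]))
```

View pics/a_scene.png

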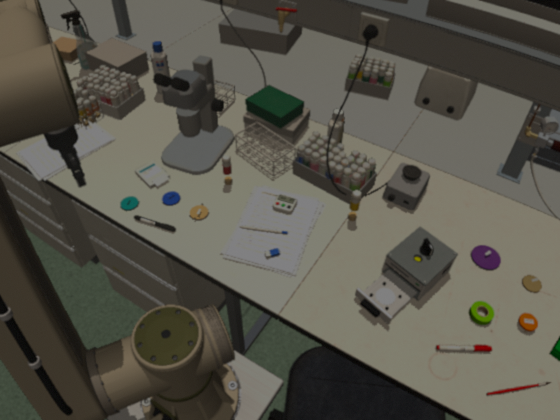

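View pics/a_top.png

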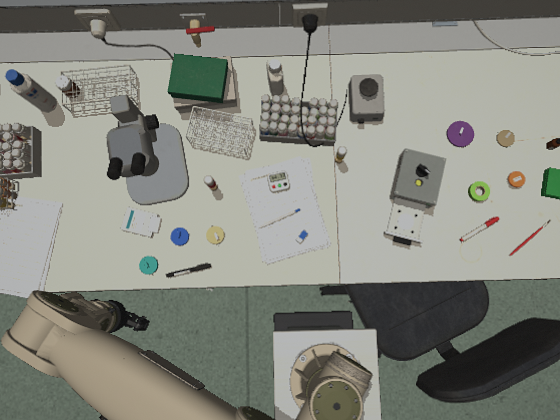

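Candidates, as top pixels: tan (215,235), blue (180,236), turquoise (149,265), far-right tan (505,138), purple (460,133), and the green and orange tape rings (479,191) and (516,179). The left tan dish in front of the microscope, also at scene (199,212), fits the description. I'll check it in a crop.

```bash
python3 - <<'E'
from h import *
a=cv2.imread("pics/a_top.png");b=cv2.imread("pics/a_scene.png")
f=lambda im,x,y,w,h,s:cv2.convertScaleAbs(cv2.resize(im[y:y+h,x:x+w],None,fx=s,fy=s,interpolation=cv2.INTER_CUBIC),alpha=1.5)
c1=f(a,165,205,80,60,4.5);c2=f(b,160,180,80,60,4.5)
cv2.imwrite("pics/c1.png",np.hstack([c1,c2]))
c1=f(a,375,140,80,110,5);c2=f(b,345,225,120,100,5)
c1=cv2.copyMakeBorder(c1,0,max(0,c2.shape[0]-c1.shape[0]),0,0,0);c2=cv2.copyMakeBorder(c2,0,c1.shape[0]-c2.shape[0],0,0,0)
cv2.imwrite("pics/c2.png",cv2.resize(np.hstack([c1,c2]),(800,440)))
cv2.imwrite("pics/c2t.png",c1)
E
```

```text
(no output)
```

View pics/c1.png

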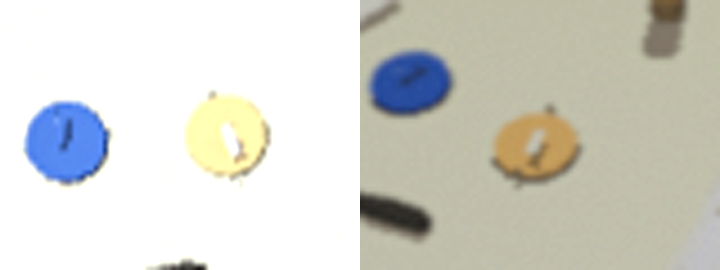

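View pics/c2.png

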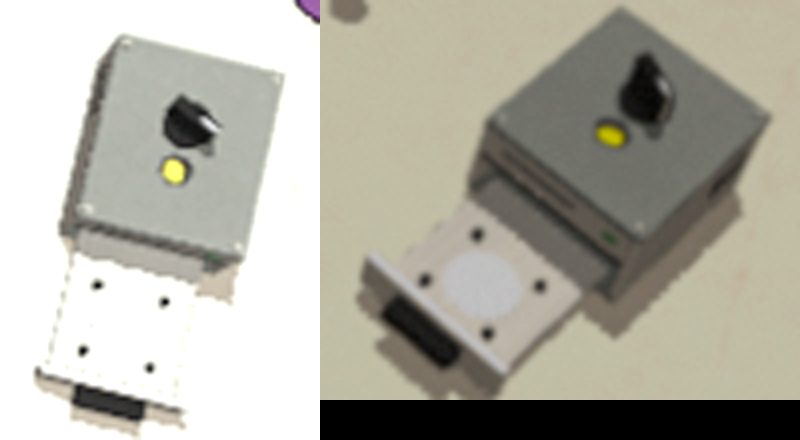

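The crop shows the tan disc: top (215,235), scene (199,212). Now to measure everything.

```bash
python3 - <<'E'
from h import *
np.set_printoptions(precision=4,suppress=True)
def tri(pa,pb):
    o1,d1=ray("top",pa);o2,d2=ray("scene",pb)
    A=np.stack([d1,-d2],1);t=np.linalg.lstsq(A,o2-o1,rcond=None)[0]
    p,q=o1+t[0]*d1,o2+t[1]*d2;return (p+q)/2,np.linalg.norm(p-q)
ims={n:cv2.imread(f"pics/a_{n}.png") for n in("top","scene")}
def blobs(n,lo,hi,roi,mina=3):
    x,y,w,h=roi;im=ims[n][y:y+h,x:x+w];m=cv2.inRange(cv2.cvtColor(im,cv2.COLOR_BGR2HSV),lo,hi)
    k,l,s,c=cv2.connectedComponentsWithStats(m)
    return [(c[i]+[x,y],s[i,4],s[i,2:4]) for i in range(1,k) if s[i,4]>=mina]
for n,roi in(("top",(195,215,40,40)),("scene",(180,195,40,35))):
    im=ims[n];
    print(n,im[235,213] if n=="top" else im[212,195])
    b=blobs(n,(8,60,120),(30,255,255),roi,20);print(b)
    for c,a,_ in b: print(onz(n,c,.014))
# posts
for n,roi in(("top",(388,200,38,35)),("scene",(365,280,50,35))):
    x,y,w,h=roi
    b=blobs(n,(0,0,0),(180,255,90),roi,2);print(n,b)
    for c,a,_ in b: print('  post',a,c,onz(n,c,.022)[:2])
for n,roi in(("top",(410,178,20,15)),("scene",(405,250,25,20))):
    b=blobs(n,(20,130,80),(35,255,255),roi,2);print("win",n,b)
    for c,a,_ in b: print('  ',onz(n,c,.080))
# vials
for n,roi in(("top",(200,170,25,30)),("top",(330,140,25,30)),("scene",(215,150,25,40)),("scene",(340,185,25,40))):
    g=cv2.cvtColor(ims[n],cv2.COLOR_BGR2GRAY)
E
python3 - <<'E'
import cv2,numpy as np
b=cv2.imread("pics/a_scene.png");a=cv2.imread("pics/a_top.png")
z=lambda im,x,y,w,h,s:cv2.resize(im[y:y+h,x:x+w],None,fx=s,fy=s,interpolation=cv2.INTER_CUBIC)
L=[z(a,195,165,40,40,8),z(a,325,135,40,40,8)]
M=[z(b,205,145,40,50,6.4),z(b,335,180,40,50,6.4)]
M=[cv2.copyMakeBorder(m,0,0,0,320-m.shape[1],0) for m in M]
cv2.imwrite("pics/v.png",cv2.resize(cv2.convertScaleAbs(np.vstack([np.hstack(L),np.hstack(M)]),alpha=1.3),(600,600)))
E
```

```text
top [118 168 180]
[(array([214.559 , 234.5546]), np.int32(229), array([18, 18], dtype=int32))]
[0.451  0.3343 0.014 ]
scene [ 61 104 129]
[(array([198.4037, 210.5901]), np.int32(161), array([19, 13], dtype=int32))]
[0.4518 0.334  0.014 ]
top [(array([417.8718, 201.4359]), np.int32(39), array([18,  5], dtype=int32)), (array([399.  , 210.75]), np.int32(4), array([3, 2], dtype=int32)), (array([415.5, 215. ]), np.int32(2), array([2, 1], dtype=int32)), (array([395.3333, 227.3333]), np.int32(3), array([2, 2], dtype=int32)), (array([412. , 231.5]), np.int32(2), array([1, 2], dtype=int32))]
  post 39 [417.8718 201.4359] [ 0.5375 -0.3126]
  post 4 [399.   210.75] [ 0.5093 -0.2511]
  post 2 [415.5 215. ] [ 0.4943 -0.302 ]
  post 3 [395.3333 227.3333] [ 0.4569 -0.2361]
  post 2 [412.  231.5] [ 0.4424 -0.2873]
scene [(array([406.1601, 290.0091]), np.int32(331), array([25, 35], dtype=int32)), (array([384. , 283.2]), np.int32(10), array([3, 4], dtype=int32)), (array([370.8889, 294.6667]), np.int32(9), array([3, 4], dtype=int32)), (array([399.5, 296. ]), np.int32(8), array([4, 3], dtype=int32)), (array([371.4421, 308.4105]), np.int32(190), array([20, 18], dtype=int32)), (array([386.5, 307.8]), np.int32(10), array([4, 3], dtype=int32))]
  post 331 [406.1601 290.0091] [ 0.5212 -0.3103]
  post 10 [384.  283.2] [ 0.5094 -0.2509]
  post 9 [370.8889 294.6667] [ 0.458 -0.236]
  post 8 [399.5 296. ] [ 0.4944 -0.3022]
  post 190 [371.4421 308.4105] [ 0.4212 -0.2546]
  post 10 [386.5 307.8] [ 0.4435 -0.2871]
win top [(array([418.04, 182.24]), np.int32(25), array([5, 6], dtype=int32))]
   [ 0.5873 -0.3012  0.08  ]
win scene [(array([417.2692, 258.8846]), np.int32(26), array([7, 5], dtype=int32))]
   [ 0.5862 -0.302   0.08  ]
```

View pics/v.png

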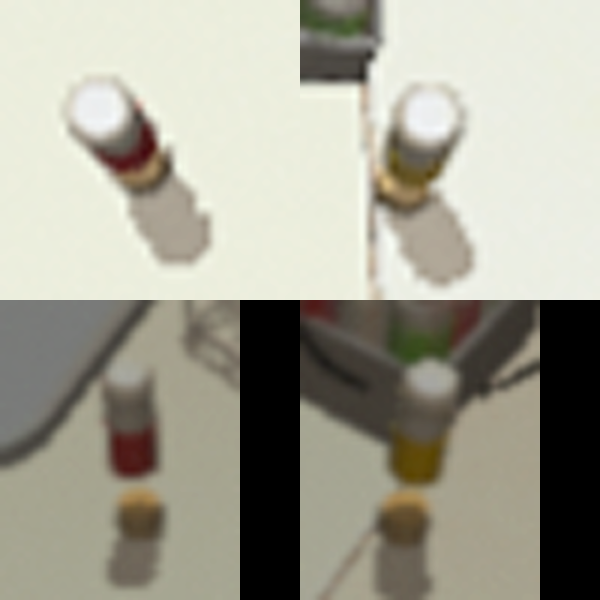

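View pics/c2t.png

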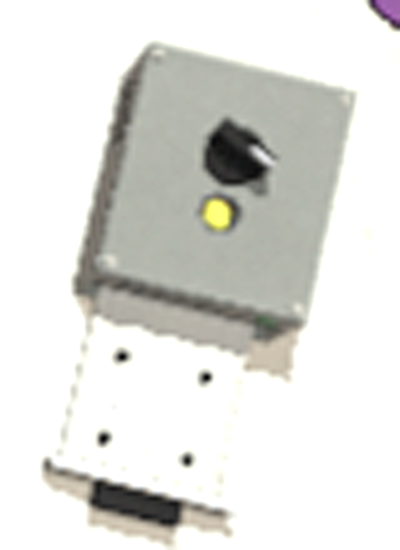

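```bash
python3 - <<'E'
import workcell
print([x for x in dir(workcell) if not x.startswith('__')])
print(getattr(workcell,'hold_point_z',None))
from h import *
np.set_printoptions(precision=4,suppress=True)
# vials: cap centers top z=.113 ; yellow/red
print("red cap",onz("top",(195+100*40/300,165+108*40/300),.113),"foot scene",onz("scene",(205+138/5.0*0.78*1.0, 145+ (525-300)*50/300),0.0))
print("yel cap",onz("top",(325+(428-300)*40/300,135+112*40/300),.113))
# wheel angle via knob white mark
im=cv2.imread("pics/a_top.png")
x,y,w,h=410,155,25,25
g=im[y:y+h,x:x+w].max(2)
m=(g<75).astype(np.uint8);k,l,s,c=cv2.connectedComponentsWithStats(m)
print([(c[i]+[x,y],s[i,4]) for i in range(1,k) if s[i,4]>4])
m=(g>140).astype(np.uint8)
k,l,s,c=cv2.connectedComponentsWithStats(m)
print([(c[i]+[x,y],s[i,4]) for i in range(1,k)])
P=np.array([.6213,-.3117,.113]);print("knob proj",proj("top",[P,[.6213,-.3117,.09]]),proj("scene",[P,[.6213,-.3117,.09]]))
for p in [(427,171)]: print(onz("top",p,.113))
# scaled crops
z=lambda im,x,y,w,h,s:cv2.resize(im[y:y+h,x:x+w],None,fx=s,fy=s,interpolation=cv2.INTER_NEAREST)
b=cv2.imread("pics/a_scene.png")
cv2.imwrite("pics/k.png",np.hstack([z(im,408,155,30,36,12),z(b,408,236,30,36,12)]))
E
```

```text
['MotionError', 'calibration', 'get_state', 'hand_in', 'hold_point_z', 'read_camera']
0.0187
red cap [0.6073 0.3374 0.113 ] foot scene [0.6078 0.3445 0.    ]
yel cap [ 0.6872 -0.0694  0.113 ]
[(array([421.4444, 170.8462]), np.int32(117))]
[(array([434., 155.]), np.int32(1)), (array([427.    , 170.6667]), np.int32(3))]
knob proj [[423.6827 168.7084]
 [421.5703 170.5486]] [[428.3828 243.8464]
 [426.1714 249.1853]]
[ 0.6139 -0.3211  0.113 ]
```

View pics/k.png

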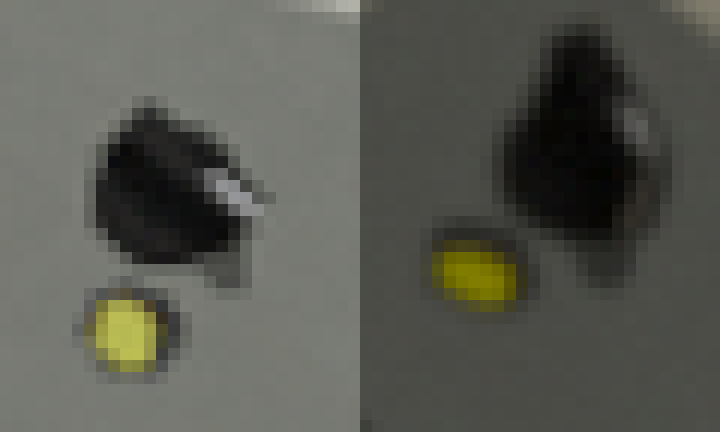

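Measured, in metres:

| Item | Position | Check |
|---|---|---|
| Dish | (0.4515, 0.334) | the two views agree to 1 mm |
| Nest | (0.476, −0.269) | post spacing 53 mm, expected 54 |
| Imager yaw | −16.3° | |
| Knob axis | (0.621, −0.312) | |
| Wheel | about 1.25 rad | yellow in the window |

First I go above the dish, with the jaws along imager y (+7°).

Emit:
jog_arm --pt "0.0224 -0.0194 -0.011 0 0 0.7" --pt "0.0224 -0.0194 -0.011 0 0 0.7" --pt "0.0224 -0.0194 -0.011 0 0 0.7" --pt "0.0224 -0.0194 -0.011 0 0 0.7" --pt "0.0224 -0.0194 -0.011 0 0 0.7" --pt "0.0224 -0.0194 -0.011 0 0 0.7" --pt "0.0224 -0.0194 -0.011 0 0 0.7" --pt "0.0224 -0.0194 -0.011 0 0 0.7" --pt "0.0224 -0.0194 -0.011 0 0 0.7" --pt "0.0224 -0.0194 -0.011 0 0 0.7" --hand 1 --force 25

```text
clock: 1.1
tcp_pos: [0.452, 0.333, 0.0993]
orientation: [-0.0, 0.142, 0.99, -0.0]
wrist_force: [-0.4, -0.0, -0.7]
finger_gap: 0.0856
```

Emit:
jog_arm --pt "0 0 -0.012 0 0 0" --pt "0 0 -0.012 0 0 0" --pt "0 0 -0.012 0 0 0" --pt "0 0 -0.012 0 0 0" --pt "0 0 -0.012 0 0 0" --pt "0 0 -0.012 0 0 0" --pt "0 0 -0.012 0 0 0" --pt "0 0 -0.01 0 0 0" --pt "0 0 -0.006 0 0 0" --pt "0 0 0 0 0 0"

```text
clock: 2.1
tcp_pos: [0.4509, 0.3337, -0.0009]
orientation: [-0.001, 0.142, 0.99, -0.0]
wrist_force: [-1.1, 0.5, -0.2]
finger_gap: 0.0855
```

```bash
python3 - <<'E'
from h import *
print(get_state()["wrist_force"]);snap("b")
a=cv2.imread("pics/b_top.png");b=cv2.imread("pics/b_scene.png")
f=lambda im,x,y,w,h,s:cv2.resize(im[y:y+h,x:x+w],None,fx=s,fy=s,interpolation=cv2.INTER_CUBIC)
cv2.imwrite("pics/b.png",np.hstack([f(a,165,195,100,100,4),f(b,150,150,100,100,4)]))
E
```

```text
[-1.14092141  0.46595979 -0.22299572]
```

View pics/b.png

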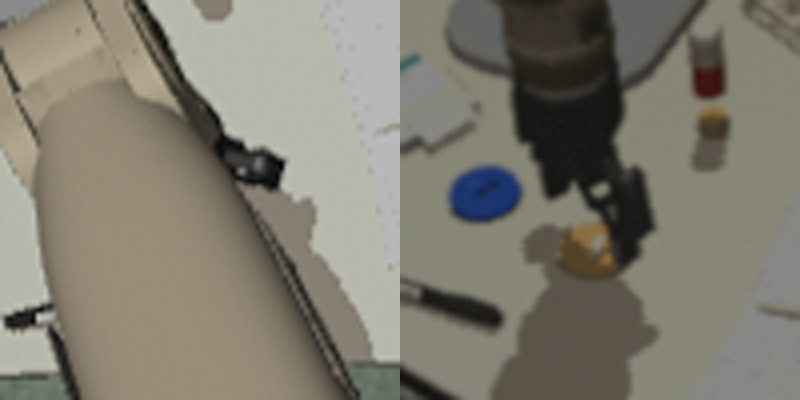

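In the scene crop, the dish (scene px ~199,212) sits between the open fingers, clear of the blue one. I lower 2 mm more and close.

Emit:
jog_arm --pt "0 0 -0.002 0 0 0" --pt "0 0 0 0 0 0" --pt "0 0 0 0 0 0" --pt "0 0 0 0 0 0" --pt "0 0 0 0 0 0" --pt "0 0 0 0 0 0" --pt "0 0 0 0 0 0" --pt "0 0 0 0 0 0" --pt "0 0 0 0 0 0" --pt "0 0 0 0 0 0" --hand 0 --force 25

```text
clock: 3.2
tcp_pos: [0.4515, 0.3341, -0.0019]
orientation: [-0.0, 0.142, 0.99, 0.0]
wrist_force: [0.3, -0.1, -0.1]
finger_gap: 0.0002
```

The gap reads 0, so the grasp missed. I'll look.

```bash
python3 - <<'E'
from h import *
print(get_state()["wrist_force"],get_state()["finger_gap"]);snap("c")
a=cv2.imread("pics/c_top.png");b=cv2.imread("pics/c_scene.png")
f=lambda im,x,y,w,h,s:cv2.resize(im[y:y+h,x:x+w],None,fx=s,fy=s,interpolation=cv2.INTER_CUBIC)
cv2.imwrite("pics/c.png",np.hstack([f(a,165,195,100,100,4),f(b,165,165,60,60,400/60)]))
E
```

```text
[ 0.25846636 -0.1430425  -0.11795164] 0.00023835736824496118
```

View pics/c.png

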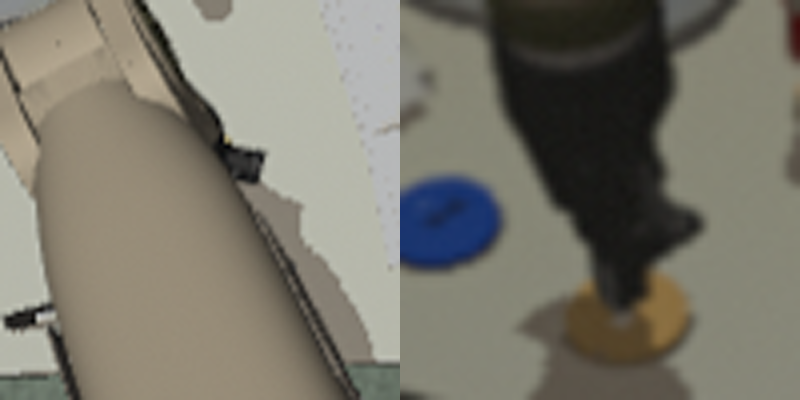

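```bash
python3 - <<'E'
from h import *
print(proj("scene",[[.4515,.3341,z] for z in (-.002,.014,.03)]))
print(get_state())
b=cv2.imread("pics/c_scene.png")
f=lambda im,x,y,w,h,s:cv2.convertScaleAbs(cv2.resize(im[y:y+h,x:x+w],None,fx=s,fy=s,interpolation=cv2.INTER_NEAREST),alpha=2.2)
cv2.imwrite("pics/d.png",f(b,178,185,45,40,16))
E
```

```text
[[198.91947337 214.13534355]
 [198.30478641 210.63396408]
 [197.68090125 207.07249896]]
{'clock': 3.3, 'joint_pos': array([ 4.94073688e-01,  4.40523129e-01, -3.20587894e-01,  8.09613768e-01,
        5.32598532e-05,  7.78716900e-01]), 'qvel': array([-0.00217108,  0.00129707, -0.00205137, -0.00044389, -0.00064516,
        0.00094895]), 'tau': array([ 7.13386999e-04, -4.95609713e+01,  2.44225824e+01,  8.27880085e-04,
       -3.89072497e-06, -1.64502745e-05]), 'tcp_pos': array([ 0.45154713,  0.33410421, -0.00188649]), 'orientation': array([1.29398431e-05, 1.41841627e-01, 9.89889363e-01, 4.26737536e-05]), 'wrist_force': array([ 0.35605023, -0.34432213, -0.07015992]), 'ft_torque': array([-0.04064617,  0.04564899, -0.04082509]), 'finger_gap': -7.837504273673102e-05}
```

View pics/d.png

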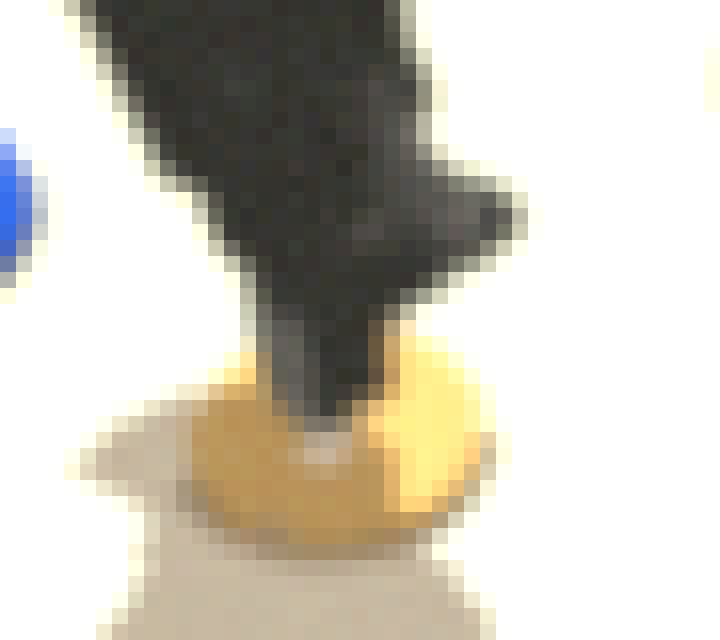

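The shut fingertips sit at about dish-top height (tip px ~(198,211), where z=−0.002 would be row 214), with no force. So the real tips are about 15 mm higher than I took from the TCP. I'll lift, reopen, and go down lower with force checks.

Emit:
jog_arm --pt "0 0 0.012 0 0 0" --pt "0 0 0.008 0 0 0" --pt "0 0 0 0 0 0" --pt "0 0 0 0 0 0" --pt "0 0 0 0 0 0" --pt "0 0 0 0 0 0" --pt "0 0 -0.01 0 0 0" --pt "0 0 -0.01 0 0 0" --pt "0 0 -0.006 0 0 0" --pt "0 0 0 0 0 0" --hand 1

```text
clock: 4.3
tcp_pos: [0.4502, 0.3334, -0.0097]
orientation: [-0.001, 0.142, 0.99, -0.001]
wrist_force: [-0.7, -1.0, 1.2]
finger_gap: 0.0856
```

```bash
python3 - <<'E'
from h import *
print(get_state()["wrist_force"],get_state()["finger_gap"],get_state()["tcp_pos"]);snap("e")
b=cv2.imread("pics/e_scene.png")
f=lambda im,x,y,w,h,s:cv2.convertScaleAbs(cv2.resize(im[y:y+h,x:x+w],None,fx=s,fy=s,interpolation=cv2.INTER_CUBIC),alpha=2.2)
cv2.imwrite("pics/e.png",f(b,170,175,60,50,12))
E
```

```text
[-0.74895587 -1.00492245  1.20814423] 0.08555918947954487 [ 0.45020564  0.33338781 -0.00971431]
```

View pics/e.png

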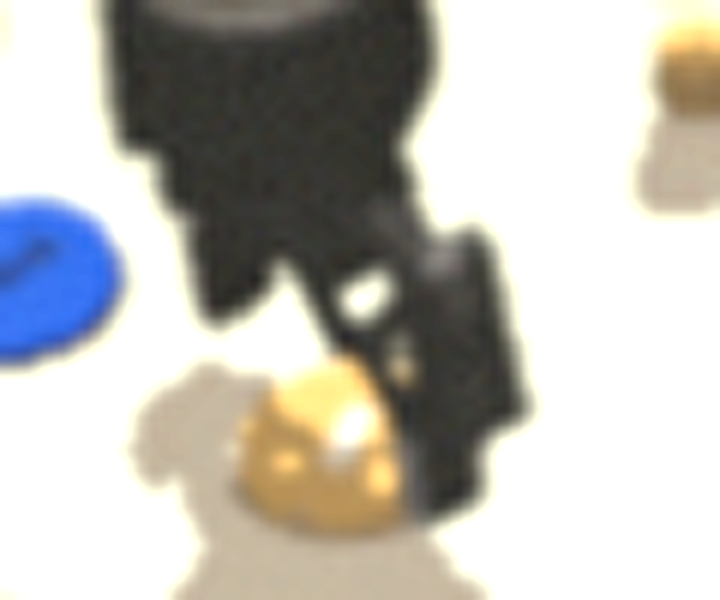

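```bash
python3 - <<'E'
from h import *
for s in (-1,1):
  for k in(.0428,.052):
    for z in (0,.015,.03):
      print(s,k,z,[proj("scene",[[.4508+s*k*.281-t*.96*.011,.3337+s*k*.96+t*.281*.011,z]])[0].round(1) for t in(-1,1)])
E
```

```text
-1 0.0428 0 [array([209.8, 220.1]), array([203.9, 223.7])]
-1 0.0428 0.015 [array([209.3, 216.8]), array([203.4, 220.4])]
-1 0.0428 0.03 [array([208.8, 213.5]), array([202.8, 217.1])]
-1 0.052 0 [array([211.6, 221.8]), array([205.7, 225.5])]
-1 0.052 0.015 [array([211.1, 218.6]), array([205.1, 222.2])]
-1 0.052 0.03 [array([210.6, 215.2]), array([204.6, 218.9])]
1 0.0428 0 [array([193.9, 204.5]), array([188.1, 207.9])]
1 0.0428 0.015 [array([193.3, 201.2]), array([187.4, 204.6])]
1 0.0428 0.03 [array([192.7, 197.8]), array([186.7, 201.2])]
1 0.052 0 [array([192.3, 202.8]), array([186.4, 206.2])]
1 0.052 0.015 [array([191.6, 199.5]), array([185.8, 202.9])]
1 0.052 0.03 [array([191. , 196.2]), array([185.1, 199.6])]
```

Left tip at px (188,202) and right tip at (205,219) both project to z ≈ 25 mm, with the TCP reading −9 mm. So the open tips sit about 34 mm behind the reported TCP. I'll go about 12 mm lower and close gently.

Emit:
jog_arm --pt "0 0 -0.003 0 0 0" --pt "0 0 -0.003 0 0 0" --pt "0 0 -0.003 0 0 0" --pt "0 0 -0.003 0 0 0" --pt "0 0 0 0 0 0" --pt "0 0 0 0 0 0" --pt "0 0 0 0 0 0" --pt "0 0 0 0 0 0" --pt "0 0 0 0 0 0" --pt "0 0 0 0 0 0"

```text
clock: 5.4
tcp_pos: [0.4516, 0.3342, -0.0198]
orientation: [0.0, 0.142, 0.99, 0.0]
wrist_force: [-0.9, -0.1, -0.6]
finger_gap: 0.0857
```

Emit:
jog_arm --pt "0 0 0 0 0 0" --pt "0 0 0 0 0 0" --pt "0 0 0 0 0 0" --pt "0 0 0 0 0 0" --pt "0 0 0 0 0 0" --pt "0 0 0 0 0 0" --pt "0 0 0 0 0 0" --pt "0 0 0 0 0 0" --pt "0 0 0 0 0 0" --pt "0 0 0 0 0 0" --hand 0.6

```text
clock: 6.4
tcp_pos: [0.4517, 0.3342, -0.0195]
orientation: [0.0, 0.142, 0.99, 0.0]
wrist_force: [-1.1, 0.4, 5.0]
finger_gap: 0.0582
```

```bash
python3 - <<'E'
from h import *
print(get_state()["wrist_force"],get_state()["finger_gap"],get_state()["tcp_pos"]);snap("f")
b=cv2.imread("pics/f_scene.png")
f=lambda im,x,y,w,h,s:cv2.convertScaleAbs(cv2.resize(im[y:y+h,x:x+w],None,fx=s,fy=s,interpolation=cv2.INTER_CUBIC),alpha=2.2)
cv2.imwrite("pics/f.png",f(b,170,175,60,50,12))
E
```

```text
[-1.05307577  0.40645807  5.03811922] 0.05823210752581894 [ 0.45166043  0.33416214 -0.01951612]
```

View pics/f.png

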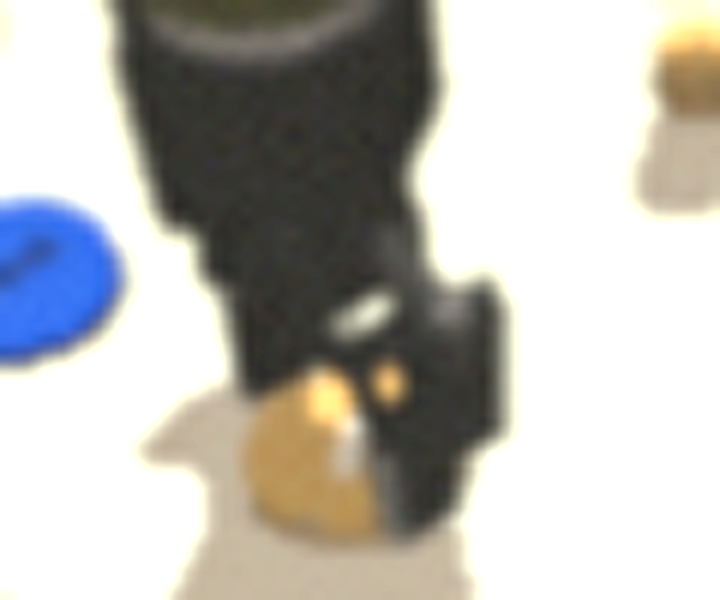

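The fingers hold the dish's sides (gap 58 mm, right tip at px (203,220), near the bench). I grip fully and lift.

Emit:
jog_arm --pt "0 0 0 0 0 0" --pt "0 0 0 0 0 0" --pt "0 0 0 0 0 0" --pt "0 0 0.003 0 0 0" --pt "0 0 0.005 0 0 0" --pt "0 0 0.01 0 0 0" --pt "0 0 0.015 0 0 0" --pt "0 0 0.02 0 0 0" --pt "0 0 0.02 0 0 0" --pt "0 0 0.02 0 0 0" --hand 0 --force 30

```text
clock: 7.5
tcp_pos: [0.4516, 0.3341, 0.0746]
orientation: [0.0, 0.142, 0.99, 0.0]
wrist_force: [0.2, -0.5, -0.1]
finger_gap: 0.0583
```

```bash
python3 - <<'E'
from h import *
print(get_state()["wrist_force"],get_state()["finger_gap"],get_state()["tcp_pos"]);snap("g")
b=cv2.imread("pics/g_scene.png")
f=lambda im,x,y,w,h,s:cv2.convertScaleAbs(cv2.resize(im[y:y+h,x:x+w],None,fx=s,fy=s,interpolation=cv2.INTER_CUBIC),alpha=2.2)
cv2.imwrite("pics/g.png",f(b,160,150,75,65,10))
E
```

```text
[ 0.19822998 -0.4907837  -0.1335464 ] 0.05829641054663651 [0.45159552 0.33413981 0.07455417]
```

View pics/g.png

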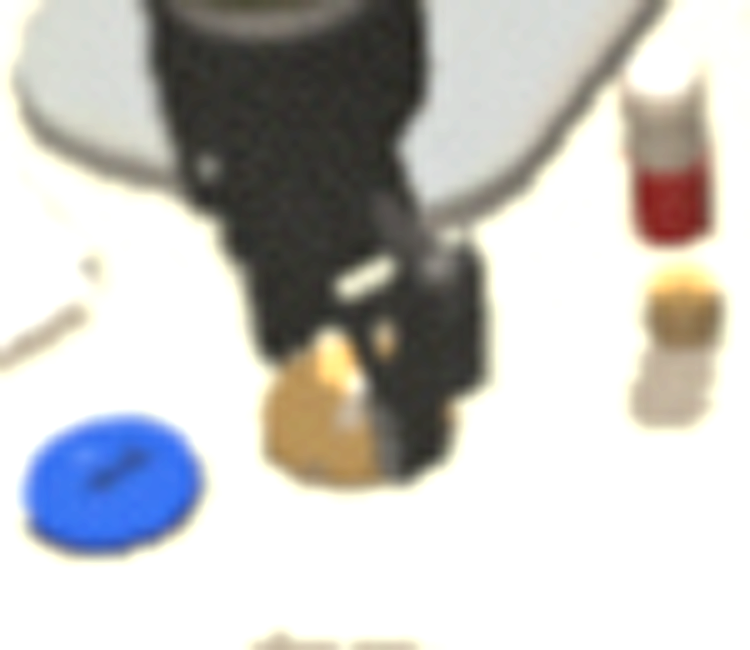

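Dish held (gap 58 mm). Now I carry it to above the nest.

Emit:
jog_arm --pt "0.001 -0.01 0.01 0 0 0" --pt "0.001 -0.02 0.01 0 0 0" --pt "0.001 -0.03 0.01 0 0 0" --pt "0.001 -0.035 0 0 0 0" --pt "0.001 -0.035 0 0 0 0" --pt "0.001 -0.035 0 0 0 0" --pt "0.001 -0.035 0 0 0 0" --pt "0.001 -0.035 0 0 0 0" --pt "0.001 -0.035 0 0 0 0" --pt "0.001 -0.035 0 0 0 0"

```text
clock: 8.6
tcp_pos: [0.4604, 0.0273, 0.1027]
orientation: [-0.001, 0.142, 0.99, -0.0]
wrist_force: [0.2, 1.1, 0.6]
finger_gap: 0.0587
```

Emit:
jog_arm --pt "0.002 -0.035 0 0 0 0" --pt "0.002 -0.035 0 0 0 0" --pt "0.002 -0.035 0 0 0 0" --pt "0.002 -0.035 0 0 0 0" --pt "0.002 -0.035 0 0 0 0" --pt "0.002 -0.035 0 0 0 0" --pt "0.0015 -0.035 0 0 0 0" --pt "0.001 -0.028 0 0 0 0" --pt "0 -0.017 0 0 0 0" --pt "0 -0.008 0 0 0 0"

```text
clock: 9.6
tcp_pos: [0.4752, -0.2701, 0.1026]
orientation: [-0.001, 0.143, 0.99, 0.0]
wrist_force: [-0.5, 0.7, -0.1]
finger_gap: 0.058
```

```bash
python3 - <<'E'
from h import *
print(get_state()["wrist_force"],get_state()["finger_gap"],get_state()["tcp_pos"]);snap("i")
a=cv2.imread("pics/i_top.png");b=cv2.imread("pics/i_scene.png")
f=lambda im,x,y,w,h,s:cv2.convertScaleAbs(cv2.resize(im[y:y+h,x:x+w],None,fx=s,fy=s,interpolation=cv2.INTER_CUBIC),alpha=1.5)
cv2.imwrite("pics/i.png",np.hstack([f(a,360,150,100,110,4),f(b,340,220,100,110,4)]))
E
```

```text
[-0.46310982  0.68975998 -0.08383587] 0.05804680703736368 [ 0.47519609 -0.27014913  0.10261212]
```

View pics/i.png

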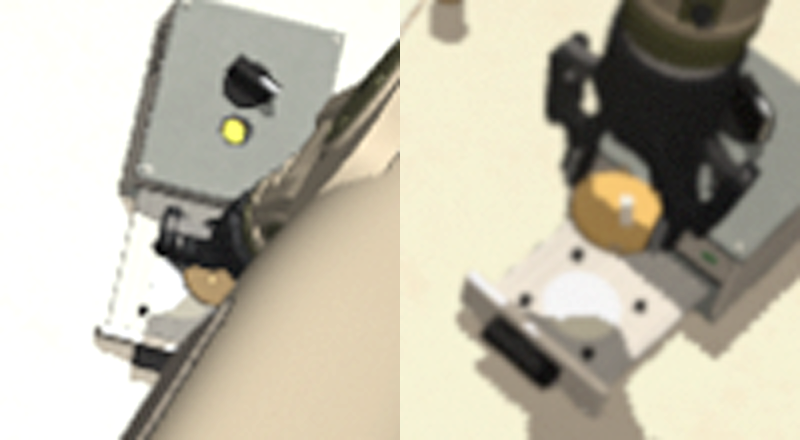

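```bash
python3 - <<'E'
from h import *
b=cv2.imread("pics/i_scene.png")[255:300,375:415]
m=cv2.inRange(cv2.cvtColor(b,cv2.COLOR_BGR2HSV),(8,90,60),(30,255,255))
cs,_=cv2.findContours(m,cv2.RETR_EXTERNAL,cv2.CHAIN_APPROX_NONE);c=max(cs,key=cv2.contourArea)
h=cv2.convexHull(c);e=cv2.fitEllipse(h);print(e,cv2.boundingRect(c))
p=np.array(e[0])+[375,255]
print(p,onz("scene",p,.133)); print(proj("scene",[[.4752,-.2701,z] for z in (.122,.136)]))
E
```

```text
((18.95281410217285, 17.12000274658203), (19.635540008544922, 23.68778419494629), 116.97684478759766) (8, 7, 23, 21)
[393.9528141  272.12000275] [ 0.47342527 -0.27035038  0.133     ]
[[393.22295586 274.1314338 ]
 [394.39293246 270.855411  ]]
```

Dish centre agrees with the TCP to within about 2 mm and sits above the nest. Lowering.

Emit:
jog_arm --pt "0 0 -0.012 0 0 0" --pt "0 0 -0.015 0 0 0" --pt "0 0 -0.015 0 0 0" --pt "0 0 -0.015 0 0 0" --pt "0 0 -0.012 0 0 0" --pt "0 0 -0.01 0 0 0" --pt "0 0 -0.008 0 0 0" --pt "0 0 -0.005 0 0 0" --pt "0 0 0 0 0 0" --pt "0 0 0 0 0 0"

```text
clock: 10.7
tcp_pos: [0.4763, -0.2691, 0.0114]
orientation: [0.0, 0.142, 0.99, -0.0]
wrist_force: [-0.1, -0.3, 0.1]
finger_gap: 0.0585
```

```bash
python3 - <<'E'
from h import *
print(get_state()["wrist_force"],get_state()["finger_gap"],get_state()["tcp_pos"]);snap("j")
a=cv2.imread("pics/j_top.png");b=cv2.imread("pics/j_scene.png")
f=lambda im,x,y,w,h,s:cv2.convertScaleAbs(cv2.resize(im[y:y+h,x:x+w],None,fx=s,fy=s,interpolation=cv2.INTER_CUBIC),alpha=1.7)
cv2.imwrite("pics/j.png",f(b,350,250,70,70,8.5))
E
```

```text
[-0.05964624 -0.28866879  0.0941536 ] 0.058527315776833226 [ 0.47626993 -0.26911901  0.01140165]
```

View pics/j.png

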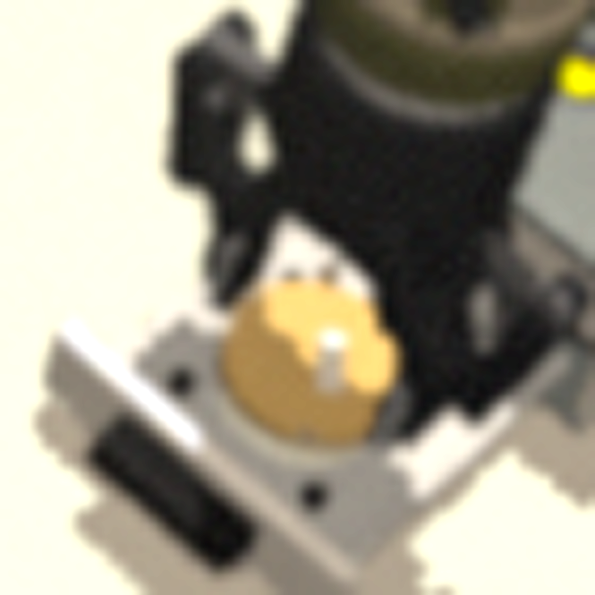

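The dish hovers above the white disc, between the posts (px (371,295) and (387,308) in front). Lowering the last 14 mm.

Emit:
jog_arm --pt "0 0 -0.004 0 0 0" --pt "0 0 -0.003 0 0 0" --pt "0 0 -0.003 0 0 0" --pt "0 0 -0.002 0 0 0" --pt "0 0 -0.0015 0 0 0" --pt "0 0 -0.001 0 0 0" --pt "0 0 0 0 0 0" --pt "0 0 0 0 0 0" --pt "0 0 0 0 0 0" --pt "0 0 0 0 0 0"

```text
clock: 11.8
tcp_pos: [0.476, -0.2689, -0.0034]
orientation: [0.0, 0.142, 0.99, 0.0]
wrist_force: [-0.3, 0.8, 0.3]
finger_gap: 0.0582
```

Emit:
jog_arm --pt "0 0 -0.0005 0 0 0" --pt "0 0 -0.0005 0 0 0" --pt "0 0 -0.0005 0 0 0" --pt "0 0 0 0 0 0" --pt "0 0 0 0 0 0" --pt "0 0 0 0 0 0" --pt "0 0 0 0 0 0" --pt "0 0 0 0 0 0" --pt "0 0 0 0 0 0" --pt "0 0 0 0 0 0"

```text
clock: 12.8
tcp_pos: [0.4772, -0.2693, -0.0035]
orientation: [0.001, 0.142, 0.99, -0.0]
wrist_force: [-0.3, 2.1, 8.1]
finger_gap: 0.0585
```

Contact: 8 N upward. Releasing.

Emit:
jog_arm --pt "0 0 0 0 0 0" --pt "0 0 0 0 0 0" --pt "0 0 0 0 0 0" --pt "0 0 0 0 0 0" --pt "0 0 0 0 0 0" --pt "0 0 0 0 0 0" --pt "0 0 0.005 0 0 0" --pt "0 0 0.01 0 0 0" --pt "0 0 0.015 0 0 0" --pt "0 0 0.015 0 0 0" --hand 1

```text
clock: 13.8
tcp_pos: [0.4761, -0.269, 0.0413]
orientation: [0.0, 0.142, 0.99, -0.0]
wrist_force: [0.2, 1.3, -0.2]
finger_gap: 0.0851
```

```bash
python3 - <<'E'
from h import *
print(get_state()["wrist_force"],get_state()["finger_gap"],get_state()["tcp_pos"]);snap("k")
b=cv2.imread("pics/k_scene.png")
f=lambda im,x,y,w,h,s:cv2.convertScaleAbs(cv2.resize(im[y:y+h,x:x+w],None,fx=s,fy=s,interpolation=cv2.INTER_CUBIC),alpha=1.7)
cv2.imwrite("pics/k2.png",f(b,350,250,70,70,8.5))
E
```

```text
[ 0.2495993   1.25987458 -0.19055504] 0.0850792409268031 [ 0.47613348 -0.26898282  0.04134398]
```

View pics/k2.png

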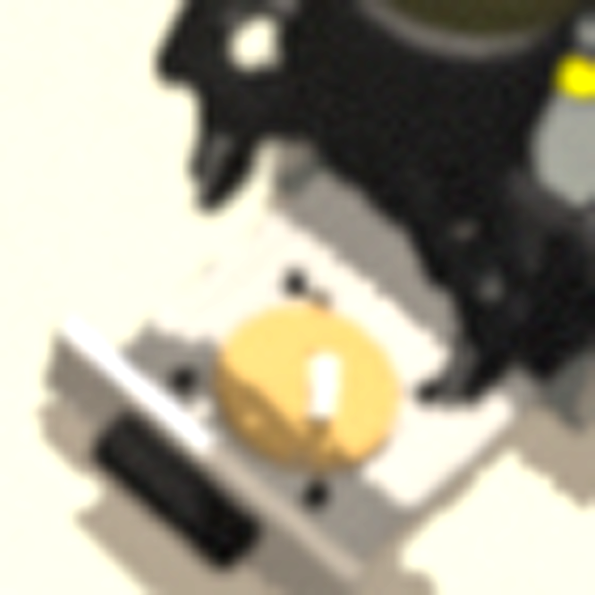

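```bash
python3 - <<'E'
from h import *
b=cv2.imread("pics/k_scene.png")[280:310,370:402]
m=cv2.inRange(cv2.cvtColor(b,cv2.COLOR_BGR2HSV),(8,90,50),(30,255,255))
cs,_=cv2.findContours(m,cv2.RETR_EXTERNAL,cv2.CHAIN_APPROX_NONE);c=max(cs,key=cv2.contourArea)
M=cv2.moments(c);p=np.array([M['m10']/M['m00']+370,M['m01']/M['m00']+280])
print(p,onz("scene",p,.030),cv2.fitEllipse(cv2.convexHull(c)))
E
```

```text
[385.60234899 295.2114094 ] [ 0.47170357 -0.27045248  0.03      ] ((15.632894515991211, 15.246591567993164), (18.644798278808594, 21.740196228027344), 114.34568786621094)
```

The dish lies flat between the posts; its centre measures within about 3 mm of the nest. I retreat, shut the fingers and go in front of the lip, with a 10° tilt so the gripper body stays clear of the imager.

Emit:
jog_arm --pt "0 0 0.02 0 0 0" --pt "0 0 0.02 0 0 0" --pt "0 0 0.02 0 0 0" --pt "0 0 0.02 0 0 0" --pt "-0.0165 0.005 0 0 0 0" --pt "-0.0165 0.005 0 -0.56 -1.92 0" --pt "-0.0165 0.005 0 -0.56 -1.92 0" --pt "-0.0165 0.005 0 -0.56 -1.92 0" --pt "-0.0165 0.005 0 -0.56 -1.92 0" --pt "-0.0165 0.004 0 -0.56 -1.92 0" --hand 0

```text
clock: 14.9
tcp_pos: [0.3763, -0.2394, 0.1199]
orientation: [0.087, 0.141, 0.986, -0.012]
wrist_force: [0.5, -0.4, 0.5]
finger_gap: 0.0003
```

Emit:
jog_arm --pt "0 0 -0.015 0 0 0" --pt "0 0 -0.02 0 0 0" --pt "0 0 -0.02 0 0 0" --pt "0 0 -0.02 0 0 0" --pt "0 0 -0.015 0 0 0" --pt "0 0 -0.01 0 0 0" --pt "0 0 -0.005 0 0 0" --pt "0 0 0 0 0 0" --pt "0 0 0 0 0 0" --pt "0 0 0 0 0 0"

```text
clock: 15.9
tcp_pos: [0.3776, -0.2404, 0.0158]
orientation: [0.087, 0.141, 0.986, -0.013]
wrist_force: [0.9, -0.7, 0.2]
finger_gap: -0.0
```

```bash
python3 - <<'E'
from h import *
print(get_state()["wrist_force"],get_state()["finger_gap"],get_state()["tcp_pos"]);snap("l")
b=cv2.imread("pics/l_scene.png");a=cv2.imread("pics/l_top.png")
f=lambda im,x,y,w,h,s:cv2.convertScaleAbs(cv2.resize(im[y:y+h,x:x+w],None,fx=s,fy=s,interpolation=cv2.INTER_CUBIC),alpha=1.7)
cv2.imwrite("pics/l.png",np.hstack([f(b,325,230,90,100,5),f(a,370,160,70,100,5)]))
s=get_state()["tcp_pos"]
print(proj("scene",[s+[0,0,d] for d in (0,.01,.02,.03)]))
E
```

```text
[ 0.85127795 -0.66917158  0.17070836] -1.2909185948327407e-05 [ 0.37757389 -0.24042411  0.01584421]
[[358.63856989 319.91625466]
 [359.23131274 317.97438466]
 [359.83167874 316.0053169 ]
 [360.4398054  314.00851331]]
```

View pics/l.png

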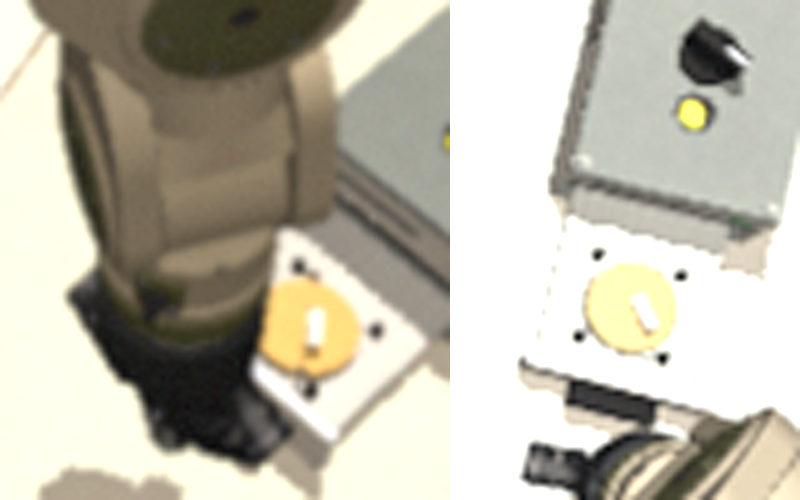

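Top view: the dish sits flat inside the four posts (centre px ~(406,221)), with the fingers ready in front of the lip. Pushing now.

Emit:
jog_arm --pt "0.0077 -0.0022 0 0 0 0" --pt "0.0038 -0.0011 0 0 0 0" --pt "0.0029 -0.0008 0 0 0 0" --pt "0.0029 -0.0008 0 0 0 0" --pt "0.0029 -0.0008 0 0 0 0" --pt "0.0029 -0.0008 0 0 0 0" --pt "0.0048 -0.0014 0 0 0 0" --pt "0.0048 -0.0014 0 0 0 0" --pt "0.0048 -0.0014 0 0 0 0" --pt "0.0048 -0.0014 0 0 0 0"

```text
clock: 17.0
tcp_pos: [0.4198, -0.2521, 0.0151]
orientation: [0.086, 0.141, 0.986, -0.012]
wrist_force: [-1.7, 1.1, 1.6]
finger_gap: -0.0001
```

```bash
python3 - <<'E'
from h import *
print(get_state()["wrist_force"],get_state()["tcp_pos"])
a=read_camera("top")[:,:,::-1].copy()
f=lambda im,x,y,w,h,s:cv2.convertScaleAbs(cv2.resize(im[y:y+h,x:x+w],None,fx=s,fy=s,interpolation=cv2.INTER_CUBIC),alpha=1.2)
cv2.imwrite("pics/m.png",f(a,370,160,80,100,6))
E
```

```text
[-1.71462011  1.13555809  1.62394752] [ 0.41975414 -0.25214663  0.01513528]
```

View pics/m.png

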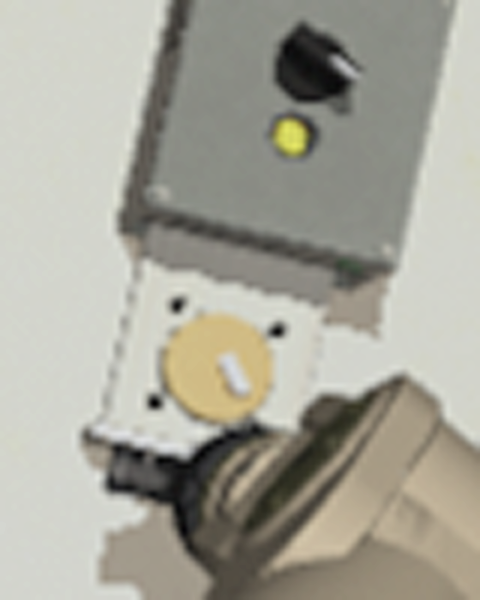

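```bash
python3 - <<'E'
from h import *
snap("n")
b=cv2.imread("pics/n_scene.png")
f=lambda im,x,y,w,h,s:cv2.convertScaleAbs(cv2.resize(im[y:y+h,x:x+w],None,fx=s,fy=s,interpolation=cv2.INTER_CUBIC),alpha=2.0)
cv2.imwrite("pics/n.png",f(b,335,260,80,70,9))
o=get_state()["orientation"];print(get_state()["wrist_force"],get_state()["ft_torque"])
u=np.array([.96,-.281,0])
for t in (-.011,0,.011):
  print([proj("scene",[get_state()["tcp_pos"]+t*u+d*np.array([-.17*.96,.17*.281,.985])])[0].round(1) for d in (0,.01,.02,.03)])
L=np.array([.4059,-.2486,0])
print("lip face corners",[proj("scene",[L+s*.028*np.array([.281,.96,0])+[0,0,z]])[0].round(1) for s in(-1,1) for z in(.021,.035)])
E
```

```text
[ 0.17181476 -0.72132511  0.33012205] [0.03579596 0.0926422  0.010965  ]
[array([367. , 312.3]), array([367.2, 310.7]), array([367.4, 309.2]), array([367.6, 307.6])]
[array([369.9, 309.8]), array([370.1, 308.2]), array([370.3, 306.6]), array([370.5, 305. ])]
[array([372.7, 307.3]), array([372.9, 305.7]), array([373.1, 304.1]), array([373.4, 302.5])]
lip face corners [array([375. , 319.3]), array([376. , 316.5]), array([358.6, 304.9]), array([359.4, 302. ])]
```

View pics/n.png

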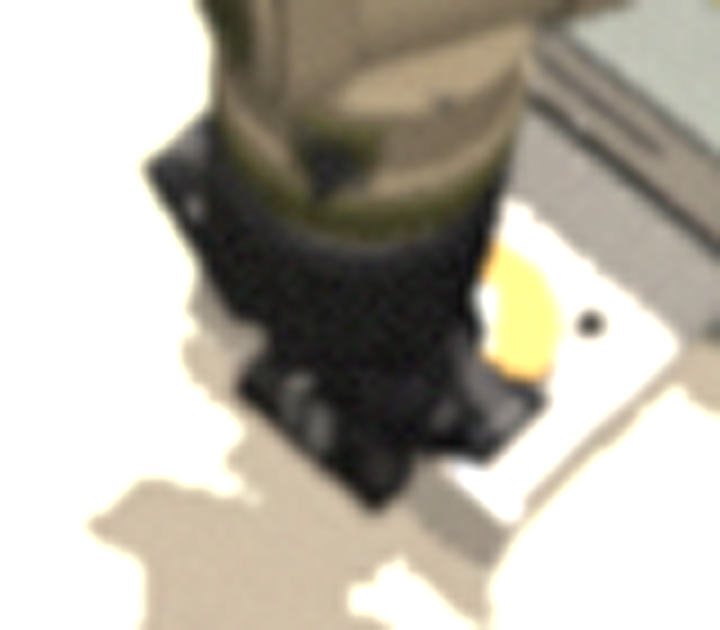

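The lip's front face is still visible at px (362–377, 303–316), so the fingertips rode over the lip without moving the tray. The shut tips are at least 20 mm behind the reported TCP. I back off and go lower.

Emit:
jog_arm --pt "-0.0077 0.0022 0 0 0 0" --pt "-0.0115 0.0034 0 0 0 0" --pt "-0.0115 0.0034 0 0 0 0" --pt "-0.0077 0.0022 0 0 0 0" --pt "-0.0038 0.0011 0 0 0 0" --pt "0 0 -0.004 0 0 0" --pt "0 0 -0.004 0 0 0" --pt "0 0 -0.004 0 0 0" --pt "0 0 -0.001 0 0 0" --pt "0 0 0 0 0 0"

```text
clock: 18.15
tcp_pos: [0.3771, -0.2395, 0.0017]
orientation: [0.086, 0.141, 0.986, -0.012]
wrist_force: [-0.8, 0.7, -0.0]
finger_gap: -0.0003
```

```bash
python3 - <<'E'
from h import *
print(get_state()["wrist_force"],get_state()["tcp_pos"])
snap("o")
b=cv2.imread("pics/o_scene.png");a=cv2.imread("pics/o_top.png")
f=lambda im,x,y,w,h,s:cv2.convertScaleAbs(cv2.resize(im[y:y+h,x:x+w],None,fx=s,fy=s,interpolation=cv2.INTER_CUBIC),alpha=2.0)
cv2.imwrite("pics/o.png",np.hstack([f(b,330,255,80,80,6),f(a,375,190,50,80,6)]))
E
```

```text
[-0.82713198  0.72427753 -0.02982118] [ 0.37709681 -0.23948962  0.00166975]
```

View pics/o.png

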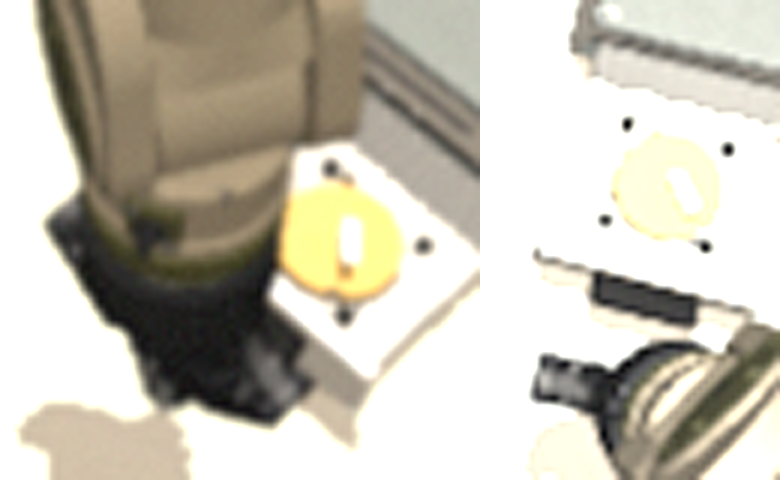

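Emit:
jog_arm --pt "0.0077 -0.0022 0 0 0 0" --pt "0.0038 -0.0011 0 0 0 0" --pt "0.0029 -0.0008 0 0 0 0" --pt "0.0029 -0.0008 0 0 0 0" --pt "0.0029 -0.0008 0 0 0 0" --pt "0.0029 -0.0008 0 0 0 0" --pt "0.0048 -0.0014 0 0 0 0" --pt "0.0048 -0.0014 0 0 0 0" --pt "0.0048 -0.0014 0 0 0 0" --pt "0.0048 -0.0014 0 0 0 0"

```text
clock: 19.25
tcp_pos: [0.4197, -0.2518, 0.002]
orientation: [0.086, 0.141, 0.986, -0.012]
wrist_force: [-1.4, 0.3, 1.1]
finger_gap: 0.0
```

```bash
python3 - <<'E'
from h import *
print(get_state()["wrist_force"],get_state()["tcp_pos"])
snap("p")
b=cv2.imread("pics/p_scene.png");a=cv2.imread("pics/p_top.png")
f=lambda im,x,y,w,h,s:cv2.convertScaleAbs(cv2.resize(im[y:y+h,x:x+w],None,fx=s,fy=s,interpolation=cv2.INTER_CUBIC),alpha=1.6)
cv2.imwrite("pics/p.png",np.hstack([f(b,330,255,80,80,6),f(a,375,190,50,80,6)]))
E
```

```text
[-1.44609282  0.29025995  1.13316753] [ 0.41965572 -0.2517688   0.0020049 ]
```

View pics/p.png

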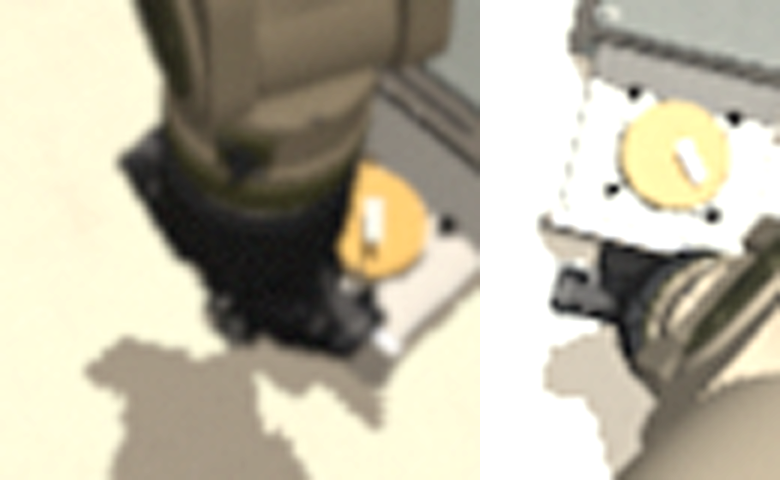

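The tray now moves: the posts shifted ~5 px ≈ 16 mm, and the dish is still inside. Continuing.

Emit:
jog_arm --pt "0.0058 -0.0017 0 0 0 0" --pt "0.0067 -0.002 0 0 0 0" --pt "0.0077 -0.0022 0 0 0 0" --pt "0.0077 -0.0022 0 0 0 0" --pt "0.0077 -0.0023 0 0 0 0" --pt "0.0077 -0.0022 0 0 0 0" --pt "0.0077 -0.0023 0 0 0 0" --pt "0.0067 -0.002 0 0 0 0" --pt "0.0058 -0.0017 0 0 0 0" --pt "0.0038 -0.0011 0 0 0 0"

```text
clock: 20.35
tcp_pos: [0.4874, -0.2717, 0.0022]
orientation: [0.086, 0.141, 0.986, -0.012]
wrist_force: [-1.3, 1.3, -0.5]
finger_gap: 0.0003
```

```bash
python3 - <<'E'
from h import *
print(get_state()["wrist_force"],get_state()["tcp_pos"])
snap("q")
b=cv2.imread("pics/q_scene.png");a=cv2.imread("pics/q_top.png")
f=lambda im,x,y,w,h,s:cv2.convertScaleAbs(cv2.resize(im[y:y+h,x:x+w],None,fx=s,fy=s,interpolation=cv2.INTER_CUBIC),alpha=1.6)
cv2.imwrite("pics/q.png",np.hstack([f(b,340,215,80,100,5),f(a,375,150,60,100,5)]))
E
```

```text
[-1.34243086  1.26573466 -0.47987214] [ 0.4874325  -0.27173108  0.00218093]
```

View pics/q.png

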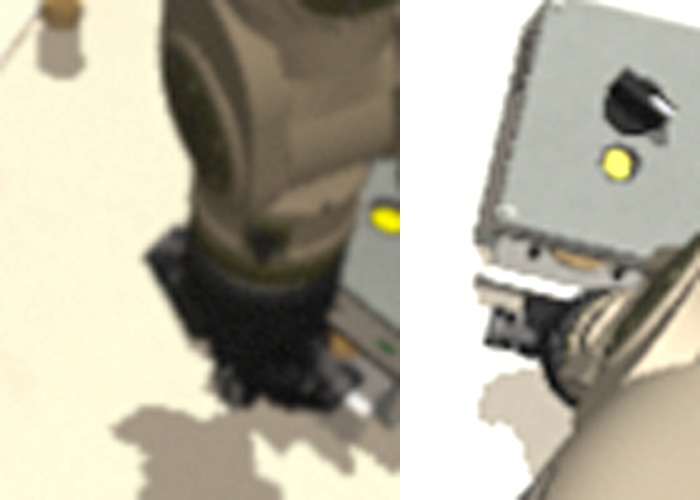

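About 20 mm to go; the dish is still upright.

Emit:
jog_arm --pt "0.0029 -0.0008 0 0 0 0" --pt "0.0029 -0.0008 0 0 0 0" --pt "0.0029 -0.0008 0 0 0 0" --pt "0.0029 -0.0008 0 0 0 0" --pt "0.0019 -0.0006 0 0 0 0" --pt "0.0019 -0.0006 0 0 0 0" --pt "0.0019 -0.0006 0 0 0 0" --pt "0.001 -0.0003 0 0 0 0" --pt "0 0 0 0 0 0" --pt "0 0 0 0 0 0"

```text
clock: 21.45
tcp_pos: [0.5053, -0.2768, 0.0022]
orientation: [0.087, 0.141, 0.986, -0.012]
wrist_force: [0.2, -0.3, 0.5]
finger_gap: 0.0001
```

Emit:
jog_arm --pt "0.001 -0.0003 0 0 0 0" --pt "0.001 -0.0003 0 0 0 0" --pt "0.001 -0.0003 0 0 0 0" --pt "0 0 0 0 0 0" --pt "0 0 0 0 0 0" --pt "0 0 0 0 0 0" --pt "0 0 0 0 0 0" --pt "0 0 0 0 0 0" --pt "0 0 0 0 0 0" --pt "0 0 0 0 0 0"

```text
clock: 22.45
tcp_pos: [0.5076, -0.2774, 0.0019]
orientation: [0.086, 0.141, 0.986, -0.012]
wrist_force: [-4.1, 1.4, 2.7]
finger_gap: -0.0002
```

```bash
python3 - <<'E'
from h import *
print(get_state()["wrist_force"],get_state()["tcp_pos"])
snap("r")
b=cv2.imread("pics/r_scene.png");a=cv2.imread("pics/r_top.png")
f=lambda im,x,y,w,h,s:cv2.convertScaleAbs(cv2.resize(im[y:y+h,x:x+w],None,fx=s,fy=s,interpolation=cv2.INTER_CUBIC),alpha=1.6)
cv2.imwrite("pics/r.png",np.hstack([f(b,340,215,80,100,5),f(a,375,150,60,100,5)]))
E
```

```text
[-4.12521581  1.40764479  2.73862328] [ 0.50763405 -0.27744459  0.00194774]
```

View pics/r.png

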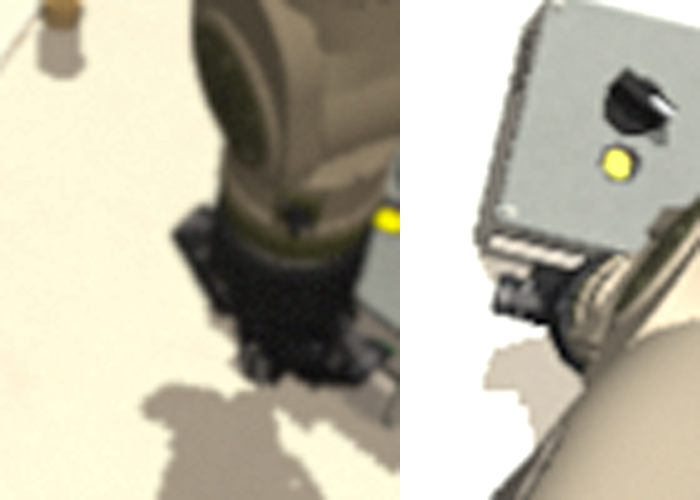

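Emit:
jog_arm --pt "0.001 -0.0003 0 0 0 0" --pt "0.001 -0.0003 0 0 0 0" --pt "0.001 -0.0003 0 0 0 0" --pt "0 0 0 0 0 0" --pt "0 0 0 0 0 0" --pt "0 0 0 0 0 0" --pt "0 0 0 0 0 0" --pt "0 0 0 0 0 0" --pt "0 0 0 0 0 0" --pt "0 0 0 0 0 0"

```text
clock: 23.55
tcp_pos: [0.5078, -0.2774, 0.0015]
orientation: [0.083, 0.142, 0.986, -0.012]
wrist_force: [-12.9, 3.7, 10.5]
finger_gap: -0.0005
```

The force climbs to 13 N with no motion, so the tray is at its stop. I retreat, lift and undo the tilt.

Emit:
jog_arm --pt "-0.0048 0.0014 0 0 0 0" --pt "-0.0096 0.0028 0 0 0 0" --pt "-0.0144 0.0042 0 0 0 0" --pt "-0.0192 0.0056 0 0 0 0" --pt "-0.0096 0.0028 0.03 0 0 0" --pt "-0.0096 0.0028 0.04 0.56 1.92 0" --pt "0 0 0.04 0.56 1.92 0" --pt "0 0 0.04 0.56 1.92 0" --pt "0 0 0.02 0.56 1.92 0" --pt "0 0 0 0.56 1.92 0"

```text
clock: 24.55
tcp_pos: [0.4466, -0.2611, 0.1767]
orientation: [0.004, 0.142, 0.99, -0.002]
wrist_force: [0.5, -0.5, -1.0]
finger_gap: -0.0001
```

```bash
python3 - <<'E'
from h import *
s=get_state();print(s["wrist_force"],s["tcp_pos"],s["orientation"])
snap("s")
b=cv2.imread("pics/s_scene.png");a=cv2.imread("pics/s_top.png")
f=lambda im,x,y,w,h,s:cv2.convertScaleAbs(cv2.resize(im[y:y+h,x:x+w],None,fx=s,fy=s,interpolation=cv2.INTER_CUBIC),alpha=1.6)
cv2.imwrite("pics/s.png",np.hstack([f(b,365,215,85,100,5),f(a,380,140,70,100,5)]))
I=np.array([.607,-.3075]);u=np.array([.96,-.281]);v=np.array([.281,.96])
P=[list(I-.083*u+k*v)+[.042] for k in(-.059,.059)]+[list(I-.1*u+k*v)+[.035] for k in(-.028,.028)]
print(proj("scene",P).round(1).tolist(),proj("top",P).round(1).tolist())
E
```

```text
[ 0.52524672 -0.53317482 -0.97633905] [ 0.4465967  -0.26110505  0.17668843] [ 0.00377093  0.14176445  0.98989071 -0.00223654]
[[417.2, 294.0], [382.6, 266.1], [403.3, 291.6], [386.9, 278.2]] [[429.3, 208.5], [392.2, 199.1], [417.8, 211.6], [400.2, 207.1]]
```

View pics/s.png

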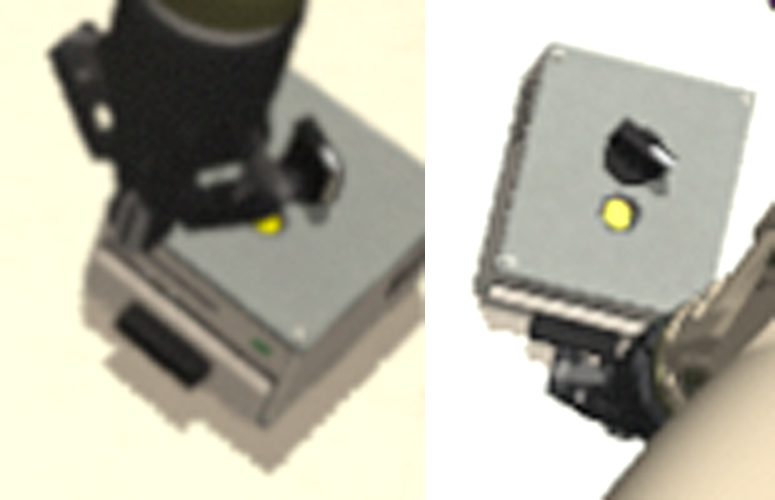

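The tray is shut: the panel's top corners are at scene ≈(419,293) and (384,264), against predicted (417,294) and (383,266), and top (393,200) against (392,199). Next, to above the knob with the jaws turned across its bar (+70°).

Emit:
jog_arm --pt "0.0175 -0.005 0 0 0 7" --pt "0.0175 -0.005 0 0 0 7" --pt "0.0175 -0.005 0 0 0 7" --pt "0.0175 -0.005 0 0 0 7" --pt "0.0175 -0.005 0 0 0 7" --pt "0.0175 -0.005 0 0 0 7" --pt "0.0175 -0.005 0 0 0 7" --pt "0.0175 -0.005 0 0 0 7" --pt "0.0175 -0.005 0 0 0 7" --pt "0.0175 -0.005 0 0 0 7" --hand 0.6

```text
clock: 25.65
tcp_pos: [0.6193, -0.3091, 0.1711]
orientation: [0.0, -0.454, 0.891, 0.0]
wrist_force: [0.1, -0.5, 0.5]
finger_gap: 0.0513
```

```bash
python3 - <<'E'
from h import *
s=get_state();print(s["wrist_force"],s["tcp_pos"],s["orientation"],s["finger_gap"],s["joint_pos"])
q=s["orientation"];print(np.degrees(2*np.arctan2(q[2],q[1]))-90)
snap("t")
b=cv2.imread("pics/t_scene.png");a=cv2.imread("pics/t_top.png")
f=lambda im,x,y,w,h,s:cv2.convertScaleAbs(cv2.resize(im[y:y+h,x:x+w],None,fx=s,fy=s,interpolation=cv2.INTER_CUBIC),alpha=1.8)
cv2.imwrite("pics/t.png",np.hstack([f(b,375,195,85,100,5),f(a,380,130,70,100,5)]))
E
```

```text
[ 0.14461247 -0.45434189  0.51010792] [ 0.61934672 -0.30907697  0.17112138] [ 2.69822599e-04 -4.53871156e-01  8.91067258e-01  2.06687401e-04] 0.051285929408593424 [-5.79026980e-01  5.61664918e-01  3.32150173e-01  1.34137173e+00
  6.73772233e-04 -1.52123699e+00]
143.98465519357794
```

View pics/t.png

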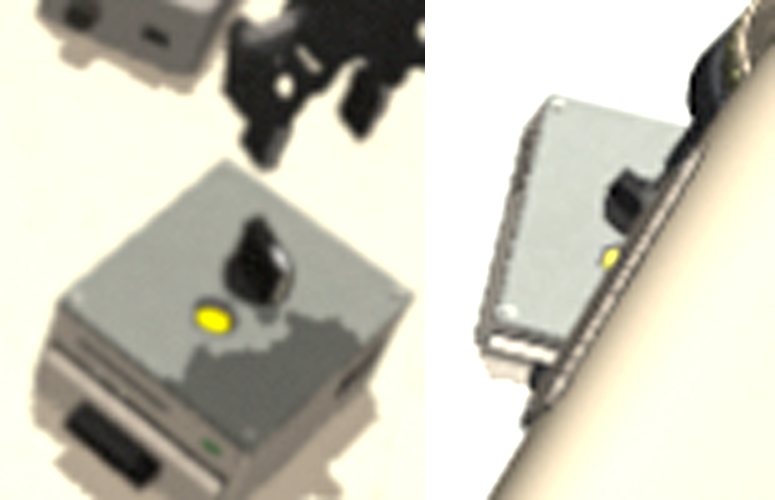

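Emit:
jog_arm --pt "0 0 -0.01 0 0 0" --pt "0 0 -0.015 0 0 0" --pt "0 0 -0.015 0 0 0" --pt "0 0 -0.015 0 0 0" --pt "0 0 -0.012 0 0 0" --pt "0 0 -0.01 0 0 0" --pt "0 0 -0.008 0 0 0" --pt "0 0 -0.006 0 0 0" --pt "0 0 -0.004 0 0 0" --pt "0 0 0 0 0 0"

```text
clock: 26.75
tcp_pos: [0.6187, -0.3089, 0.0767]
orientation: [-0.0, -0.452, 0.892, 0.0]
wrist_force: [0.5, -0.4, -0.3]
finger_gap: 0.0511
```

```bash
python3 - <<'E'
from h import *
s=get_state();print(s["wrist_force"],s["tcp_pos"],s["orientation"],s["finger_gap"])
snap("u")
b=cv2.imread("pics/u_scene.png")
f=lambda im,x,y,w,h,s:cv2.convertScaleAbs(cv2.resize(im[y:y+h,x:x+w],None,fx=s,fy=s,interpolation=cv2.INTER_CUBIC),alpha=1.8)
cv2.imwrite("pics/u.png",f(b,385,205,75,65,9))
print(proj("scene",[list(s["tcp_pos"][:2])+[z] for z in (.09,.113)]).tolist())
E
```

```text
[ 0.53169583 -0.35826488 -0.34447503] [ 0.61870006 -0.30890144  0.07667945] [-1.52922548e-04 -4.51559266e-01  8.92241078e-01  2.53826563e-04] 0.05114762003285729
[[424.8618772933663, 249.3968590766524], [427.0570290498355, 244.05745376061645]]
```

View pics/u.png

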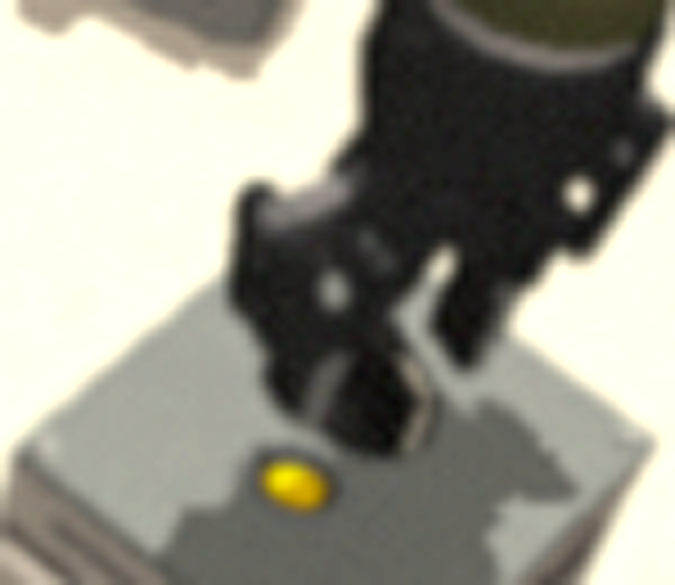

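The fingers straddle the knob bar. I correct by (+2.5, −2.5) mm, lower slightly, and close.

Emit:
jog_arm --pt "0.0012 -0.0012 0 0 0 0" --pt "0.0013 -0.0013 0 0 0 0" --pt "0 0 -0.003 0 0 0" --pt "0 0 0 0 0 0" --pt "0 0 0 0 0 0" --pt "0 0 0 0 0 0" --pt "0 0 0 0 0 0" --pt "0 0 0 0 0 0" --pt "0 0 0 0 0 0" --pt "0 0 0 0 0 0" --hand 0 --force 25

```text
clock: 27.85
tcp_pos: [0.6234, -0.313, 0.0765]
orientation: [0.001, -0.451, 0.892, -0.003]
wrist_force: [1.1, -1.2, 6.4]
finger_gap: 0.0113
```

```bash
python3 - <<'E'
from h import *
s=get_state();q=s["orientation"];print(s["wrist_force"],s["ft_torque"],s["tcp_pos"],s["finger_gap"],np.degrees(2*np.arctan2(q[2],q[1]))-90)
snap("w")
b=cv2.imread("pics/w_scene.png")
f=lambda im,x,y,w,h,s:cv2.convertScaleAbs(cv2.resize(im[y:y+h,x:x+w],None,fx=s,fy=s,interpolation=cv2.INTER_CUBIC),alpha=1.8)
cv2.imwrite("pics/w.png",f(b,385,205,75,65,9))
E
```

```text
[ 1.07388139 -1.22486943  6.44647069] [-0.15095414 -0.19938361 -0.01098332] [ 0.62337044 -0.31304485  0.07653705] 0.011262527112299161 143.67532387988837
```

View pics/w.png

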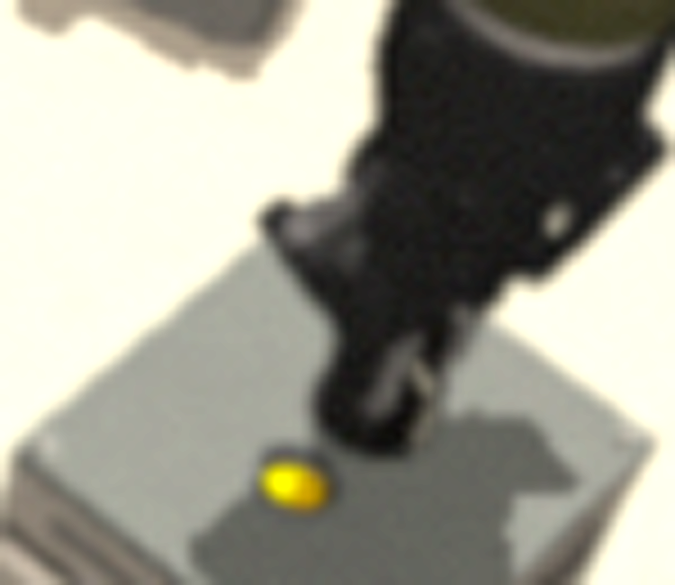

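Gap 11.3 mm: on the bar. I turn clockwise 70° in total, back to jaws along imager y.

Emit:
jog_arm --pt "0 0 0.002 0 0 0" --pt "0 0 0 0 0 -3" --pt "0 0 0 0 0 -4" --pt "0 0 0 0 0 -4" --pt "0 0 0 0 0 -4" --pt "0 0 0 0 0 -4" --pt "0 0 0 0 0 -4" --pt "0 0 0 0 0 -4" --pt "0 0 0 0 0 -4" --pt "0 0 0 0 0 -4"

```text
clock: 28.95
tcp_pos: [0.6228, -0.3123, 0.0766]
orientation: [0.001, -0.161, 0.987, -0.001]
wrist_force: [4.6, -0.9, -1.0]
finger_gap: 0.0112
```

Emit:
jog_arm --pt "0 0 0 0 0 -4" --pt "0 0 0 0 0 -4" --pt "0 0 0 0 0 -4" --pt "0 0 0 0 0 -4" --pt "0 0 0 0 0 -4" --pt "0 0 0 0 0 -4" --pt "0 0 0 0 0 -4" --pt "0 0 0 0 0 -4" --pt "0 0 0 0 0 -3" --pt "0 0 0 0 0 0"

```text
clock: 29.95
tcp_pos: [0.6228, -0.3116, 0.0766]
orientation: [0.001, 0.142, 0.99, 0.0]
wrist_force: [4.4, 0.2, 0.6]
finger_gap: 0.0113
```

```bash
python3 - <<'E'
from h import *
s=get_state();q=s["orientation"];print(s["wrist_force"],s["ft_torque"],s["tcp_pos"],s["finger_gap"],np.degrees(2*np.arctan2(q[2],q[1]))-90)
snap("x")
b=cv2.imread("pics/x_scene.png")
f=lambda im,x,y,w,h,s:cv2.convertScaleAbs(cv2.resize(im[y:y+h,x:x+w],None,fx=s,fy=s,interpolation=cv2.INTER_CUBIC),alpha=1.8)
cv2.imwrite("pics/x.png",f(b,385,205,75,65,9))
E
```

```text
[4.37619388 0.22340599 0.60696933] [ 0.09466141 -0.87796305  0.01815946] [ 0.62276612 -0.31155346  0.07658524] 0.011283605351191424 73.71050105618406
```

View pics/x.png

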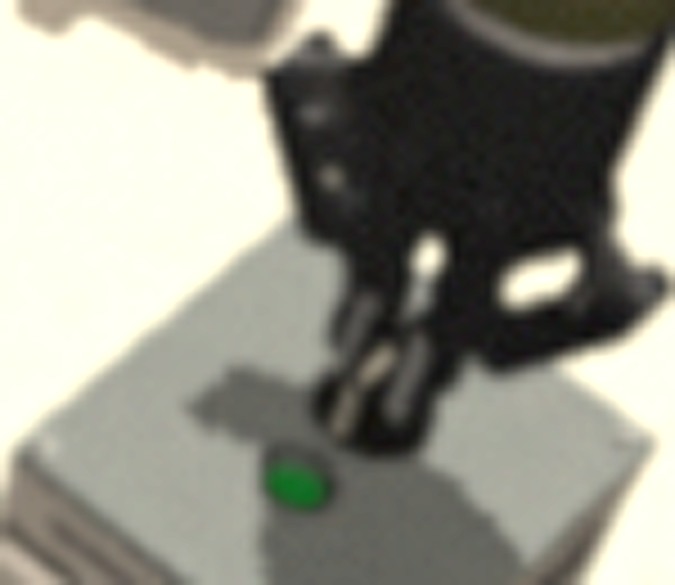

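Green fills the window (px ~(418,259)). Releasing, then rising clear and backing away.

Emit:
jog_arm --pt "0 0 0 0 0 0" --pt "0 0 0 0 0 0" --pt "0 0 0 0 0 0" --pt "0 0 0 0 0 0" --pt "0 0 0 0 0 0" --pt "0 0 0.01 0 0 0" --pt "0 0 0.02 0 0 0" --pt "0 0 0.03 0 0 0" --pt "0 0 0.03 0 0 0" --pt "0 0 0.02 0 0 0" --hand 0.6

```text
clock: 31.05
tcp_pos: [0.622, -0.3119, 0.1897]
orientation: [0.002, 0.142, 0.99, -0.001]
wrist_force: [0.3, -1.2, 0.2]
finger_gap: 0.0511
```

Emit:
jog_arm --pt "-0.02 0.02 0.01 0 0 0" --pt "-0.02 0.03 0.01 0 0 0" --pt "-0.02 0.03 0 0 0 0" --pt "-0.02 0.03 0 0 0 0" --pt "-0.02 0.03 0 0 0 0" --pt "-0.02 0.03 0 0 0 0" --pt "-0.02 0.03 0 0 0 0" --pt "-0.02 0.03 0 0 0 0" --pt "-0.01 0.02 0 0 0 0" --pt "0 0 0 0 0 0"

```text
clock: 32.05
tcp_pos: [0.4499, -0.0594, 0.2074]
orientation: [0.0, 0.14, 0.99, 0.0]
wrist_force: [0.1, 0.6, 0.2]
finger_gap: 0.0509
```

```bash
python3 - <<'E'
from h import *
s=get_state();print(s["wrist_force"],s["tcp_pos"],s["finger_gap"])
snap("y")
b=cv2.imread("pics/y_scene.png");a=cv2.imread("pics/y_top.png")
f=lambda im,x,y,w,h,s:cv2.convertScaleAbs(cv2.resize(im[y:y+h,x:x+w],None,fx=s,fy=s,interpolation=cv2.INTER_CUBIC),alpha=1.6)
cv2.imwrite("pics/y.png",np.hstack([f(b,365,215,85,100,5),f(a,380,140,70,100,5)]))
E
```

```text
[0.1140832  0.60958502 0.17812025] [ 0.44988776 -0.05942237  0.20738325] 0.05090177232537054
```

View pics/y.png

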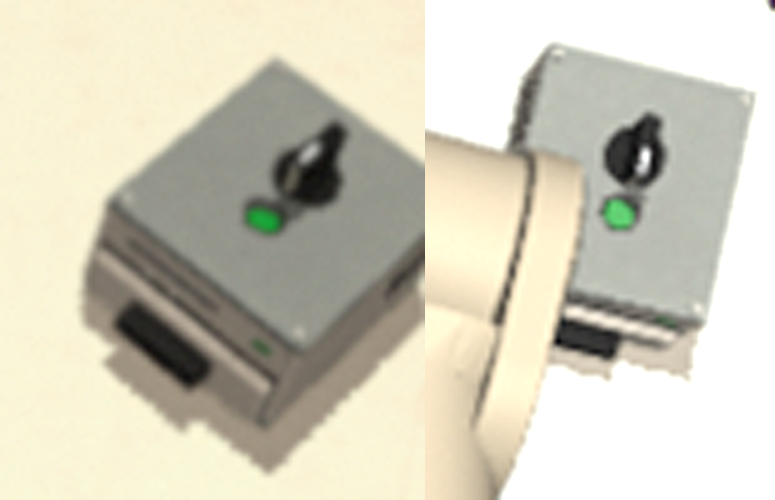

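View pics/y_scene.png

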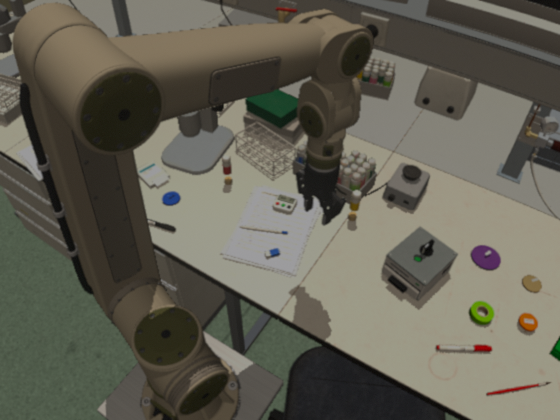

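```bash
python3 - <<'E'
from h import *
for n,x,y,w,h in(("top",410,172,20,20),("scene",405,248,25,22)):
    im=cv2.imread(f"pics/y_{n}.png")[y:y+h,x:x+w]
    m=cv2.inRange(cv2.cvtColor(im,cv2.COLOR_BGR2HSV),(40,110,50),(85,255,255));M=cv2.moments(m,True)
    print(n,M['m00'],M['m10']/M['m00']+x,M['m01']/M['m00']+y)
a=cv2.imread("pics/a_scene.png").astype(int);b=cv2.imread("pics/y_scene.png").astype(int)
for r in((215,150,25,40),(345,185,18,40)):
    x,y,w,h=r;print(abs(a-b)[y:y+h,x:x+w].max(2).mean())
k=cv2.imread("pics/y_top.png")[155:180,412:440].max(2)
ys,xs=np.where(k>140);print(list(zip(xs+412,ys+155))[:10])
print(proj("top",[[.6213-.96*t,-.3117+.281*t,.113] for t in(0,.01,.02)]).round(1).tolist())
hand_in()
E
```

```text
top 26.0 418.34615384615387 182.34615384615384
scene 23.0 417.3478260869565 258.4782608695652
24.139
19.565277777777776
[(np.int64(434), np.int64(155)), (np.int64(435), np.int64(155)), (np.int64(436), np.int64(155)), (np.int64(437), np.int64(155)), (np.int64(438), np.int64(155)), (np.int64(439), np.int64(155)), (np.int64(438), np.int64(156)), (np.int64(439), np.int64(156)), (np.int64(424), np.int64(170)), (np.int64(423), np.int64(171))]
[[423.7, 168.7], [423.0, 171.8], [422.3, 175.0]]
the job is handed in; nothing more can be done
```

The tan dish is in the imager's shut tray, the wheel is on green, and I let go of the knob and handed the job in at about 32 s. No verdict is reported, so these are my own last checks.

- **Dish:** it lay flat between the four posts when I released it, about 3 mm from the nest centre. It was still inside them in every picture while the tray went in. It can't be seen now the tray is shut.
- **Tray:** it stopped moving while the push force rose to 13 N. Its front panel is within about 2 px of where it should be when shut.
- **Wheel:** green covers 26 px in the top view and 23 px in the scene view, centred on the window. Yellow covered 25 and 26 px at the start. The knob's white mark points to the window.
- **Vials:** both stand where they stood, judged by eye in the last scene picture. The pixel comparison I also ran gave differences of about 20–24 grey levels. I did not trace the cause; the arm and its shadow changed the lighting in that picture, so the comparison does not settle it.

Two things went wrong and were mended. The shut fingertips sat about 16–20 mm behind the reported TCP. Because of that, the first grasp closed above the dish and the first push slid over the tray's lip. Neither visibly moved anything, and both worked once repeated lower.

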